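Stack the bowl rings from the peg rack on the glue-up plate

TASK

Lift the large dark ring off its peg on the sloping rack and lay it flat and centred on the round white glue-up plate, then lift off the medium reddish ring and lay it centred on top of the large one. Set each ring down rather than dropping it, leave the small pale ring hanging on its peg, and do not shift or knock over anything else on the bench.

Things in the scene. Friction and masses are not known exactly. Their poses are not given: they have to be found in the camera images.
- ring_large: dark walnut-brown flat wooden ring, outside diameter 116 mm, bore 60 mm (wall 28 mm), 20 mm thick. Origin at the centre of the ring (middle of its hole, half its thickness), z along the ring's axis; while it hangs, z is square to the rack's slope and points off it
- ring_medium: reddish mid-brown flat wooden ring, outside diameter 100 mm, bore 60 mm (wall 20 mm), 20 mm thick. Origin at the centre of the ring (middle of its hole, half its thickness), z along the ring's axis; while it hangs, z is square to the rack's slope and points off it
- ring_spare: pale flat wooden ring, outside diameter 84 mm, bore 60 mm (wall 12 mm), 20 mm thick. Origin at the centre of the ring (middle of its hole, half its thickness), z along the ring's axis; while it hangs, z is square to the rack's slope and points off it
- rack: Open green wooden rack, fixed, 380 mm wide. Origin on the bench under the middle peg's root; x level from its front to its back, y along its rails, z up. Its face slopes 27 deg from level, rising to +x, 140 mm above the origin. Two rails along y lie flush in the face: 26 mm wide at the peg roots, and 18 mm wide centred 37 mm down-slope; the rest is open
- peg_mid (a point): Root of the middle peg, on the rack's face (axes as the rack's). Two like pegs 120 mm to either side along the rack's y. Pegs are 12 mm thick, stand 52 mm off the face and lean 8 deg up-slope from its normal, so a ring must be raised to come off. A hung ring lies back on the rails, bore over the peg, its centre 20 mm down-slope of the root and 10 mm off the face
- plate_top (a point): Centre of the top of the round white glue-up plate, 160 mm across, fixed, its top level and 45 mm above the bench; a thin blue circle of 119 mm diameter is drawn about the centre. z up
- candlestick: tall slim turned pale-wood candlestick, 285 mm high, foot 80 mm across. Bystander; origin at the centre of its underside, z up
- glue: yellow glue bottle with orange cap, 190 mm high, 60 mm across. Bystander; origin at the centre of its underside, z up
- tin: red tin, 85 mm high, 84 mm across. Bystander; origin at the centre of its underside, z up
- bowl: pale turned wooden bowl, 120 mm across, 40 mm high. Bystander; origin at the centre of its underside, z up
- chuck: steel lathe chuck lying on its back, 90 mm across, 62 mm high with its jaws. Bystander; origin at the centre of its underside, z up
- mallet: mallet with a wooden handle and black head, 240 mm long, lying down. Bystander; origin under its middle, x along it from handle to head
- spindle_foot: turned brown wooden furniture foot standing up, 75 mm high, 70 mm across. Bystander; origin at the centre of its underside, z up
Things that resemble listed ones, but are neither listed nor needed, are in the scene too. What is shaped like the ring_medium but orange or red is not meant.

How it is judged:
On the way:
1. the large ring lies flat and centred on the plate, let go, the medium ring not yet on it (horizontal distance between ring_large and plate_top below 0.008 m and z of ring_large in the frame of plate_top between 0.005 and 0.015 m and angle between the z axis of ring_large and the z axis of plate_top, either way round below 0.06 rad and contact force between the fingers and ring_large below 0.05 N and linear speed of ring_large below 0.02 m/s and horizontal distance between ring_medium and plate_top above 0.02 m), for 0.2 s.
At the end, for the whole second after the job is handed in: The large ring lies flat (within 0.06 rad) on the plate and the medium ring flat on it, each centred within 8 mm of the plate's centre and within 5 mm of its proper height in the stack, at rest and released; the small pale ring still hangs within 15 mm of where it was (horizontal distance between each of ring_large, ring_medium and plate_top below 0.008 m and z of ring_large in the frame of plate_top between 0.005 and 0.015 m and angle between the z axis of each of ring_large, ring_medium and the z axis of plate_top, either way round below 0.06 rad and contact force between the fingers and ring_large below 0.05 N and linear speed of each of ring_large, ring_medium below 0.02 m/s and z of ring_medium in the frame of plate_top between 0.025 and 0.035 m and contact force between the fingers and ring_medium below 0.05 N and distance of ring_spare from where it was at the start of the episode below 0.015 m); the robot touches nothing.
It fails at once if a ring is let go over the plate more than 15 mm above its place ((horizontal distance between ring_large and plate_top below 0.09 m and height (world z) of ring_large above 0.07 m and contact force between the fingers and ring_large below 0.02 N) or (horizontal distance between ring_medium and plate_top below 0.09 m and height (world z) of ring_medium above 0.09 m and contact force between the fingers and ring_medium below 0.02 N)).
It fails at once if a bystander is shoved more than 20 mm or tipped over, or the pale ring is moved more than 30 mm (distance of any of candlestick, glue, tin, bowl, chuck, mallet, spindle_foot from where it was at the start of the episode above 0.02 m or angle between any of candlestick, glue, tin, bowl, chuck, spindle_foot's own z axis and vertical above 0.4 rad or distance of ring_spare from where it was at the start of the episode above 0.03 m).
It also fails if it takes over 58 s, if anything falls off the work surface, if the arm or the gripper's body presses on something with over 40 N, if the wrist force passes 120 N, or if a joint passes its speed limit or range.

ROBOT

A 6-joint arm with a two-finger parallel gripper is mounted at the origin on the work surface. World frame = base frame: x ahead of the robot, y to its left, z up, the work surface at z = 0. Lengths are in m, angles in rad, forces in N, time in s.
With the tool pointing down it reaches from about 0.375 to 0.9 m from the base axis. Payload 3.1 kg.
Tool frame: the origin (TCP) lies midway between the tips of the shut fingers; the grasp point (between the pads) lies 19 mm behind it; z points along the fingers, y is the line along which they close (so a half turn about z gives the same grasp; the last joint's range is limited). The gripper opens to 87 mm and grips with 3 to 60 N. Pads are 19 mm wide; open, the fingers measure 117 mm over their backs; the gripper's body (75 mm by 190 mm) begins 51 mm behind the grasp point.
Start: joints at [-1.3, 0.527, 1.433, -0, 1.181, -0.178], TCP at [0.271, -0.563, 0.223] pointing down, gripper open.
Joint ranges: [-3.08, 3.08], [-0.75, 2.2], [0.22, 2.44], [-1.43, 4.57], [0, 2.65], [-2.85, 2.85]. Speed limits (rad/s): [2.79, 2.79, 3.14, 3.14, 3.14, 3.14].

INTERFACE

Orientations are given as a unit quaternion [x, y, z, w].
In Python, from rig import status, imaging, order gives the robot as it stands.
- The arm moves only by the tool arm_command, never from a script. Its argument "deltas" is one flat list of numbers, 5 for each row, row after row: the opening, from -1 (shut) to 1 (fully open), so that 0 is half open, then the shift along the tool's x, y, z in m, then the turn about the tool's z in rad. In form: [gripper, tx, ty, tz, roll, gripper, tx, ty, tz, roll, ...]. A call has 1 to 12 rows; each row shifts and turns the commanded pose from where the row before left it, along the tool's axes as they then stand; what a row does not reach is not made up. A row lasts 1/8 s, in which the tool goes at most 62.5 mm and 10.7 degrees, less where a joint would pass 70% of its speed; a pose out of reach is approached as far as the arm can. A call with a gripper value outside its range is refused whole. The fingers move at their own pace and stop on an object; "newtons" is the grip in N (left out, the last holds). Time passes only in rows, so rows that do not move let the fingers close. It gives the time, the measured TCP pose, the force, the opening and the grip force at its end, in the units of the state.
- status.get_obs(): the state, without advancing time (a new reading comes with each control period).
- imaging.camera(name): name is "side" or "top" or "wrist"; returns (picture, depth): 420x560x3 uint8, red, green, blue; 420x560 float32, m along the optical axis (not along the pixel's ray), 0 where there is no reading.
- imaging.camera_params(name): a dict with "intrinsics" (3x3 intrinsics, pixels), "camera_from_world" (4x4, takes a point from world to camera coordinates). Camera axes: x right, y up, looking along -z (the intrinsics and any distortion apply to the point x, -y, -z); pixel columns grow to the right and rows downward; lengths in m; the calibration is good to about 2 mm. A picture is of the moment at which its call begins: read the wrist's pose just before it. camera_params takes no time and is no camera call; for the wrist camera it gives the pose at the moment of the call.
- order.hand_in(): hands the job in; it is judged then, once.
The state is a dict: "time": time; "q": joint angles; "joint_velocities": joint speeds; "joint_torque": joint torques, N m; "position": TCP position; "tool_rot": TCP orientation; "ft_force": force on the tool from outside, world axes, zero at the start; "moment": the same for the moment, N m; "grip_width": finger opening in m; "grip_force": force on a finger pad.
Only numpy, scipy, OpenCV 4.12 (cv2) and the standard library are available. Lean on these libraries where they do the work, as an engineer would, in place of code of your own. Each camera call takes 0.05 s, during which the arm holds its last target. There are 200 camera calls.

## Working session

There is one attempt and no reset: what is moved stays moved. The work goes in short steps, Python scripts to look and compute and a tool call to move; the robot and the scene stay as the last step left them, time stands still between calls to the robot, and variables do not carry over. Pictures are saved under pics/ and viewed, at most 10 in all, crops included, and the job is handed in when it is done.

Besides the shell and the picture viewer there is one more tool, called after "Call:" by a JSON object that holds its "name" and its "arguments", one argument or row to a line. arm_command: Moves the arm, as the interface text tells. Its arguments: {"type":"object","properties":{"deltas":{"type":"array"},"newtons":{"type":"number"}},"required":["deltas"]}

```bash
mkdir -p pics; ls
python3 - <<'E'
from rig import status, imaging
import cv2,numpy as np
print(status.get_obs())
for n in ("side","top"):
    p,d=imaging.camera(n); cv2.imwrite(f"pics/{n}0.png",p[:,:,::-1]); np.savez(f"{n}0.npz",p=p,d=d,**imaging.camera_params(n)); print(imaging.camera_params(n))
E
```

```text
pics
{'time': 0.0, 'q': array([-1.30048607e+00,  5.28447202e-01,  1.43390261e+00,  1.28828118e-06,
        1.18137788e+00, -1.78492555e-01]), 'joint_velocities': array([-0.00031233, -0.00037428,  0.0003147 ,  0.00081618, -0.00045404,
        0.00083253]), 'joint_torque': array([ 7.97986104e-04, -4.40042818e+01, -1.76588792e+01,  6.33742777e-02,
        5.83713397e-02, -1.57520244e-04]), 'position': array([ 0.2710132 , -0.56237722,  0.22158318]), 'tool_rot': array([ 9.74926982e-01,  2.22522449e-01, -4.83962482e-05, -1.06641977e-03]), 'ft_force': array([-0.19805972,  0.46386108,  0.08334572]), 'moment': array([ 0.02054662, -0.03925726,  0.01836589]), 'grip_force': 0.0, 'grip_width': 0.08706405537813963}
{'intrinsics': array([[416.61290419,   0.        , 277.6731479 ],
       [  0.        , 416.61290419, 205.56449825],
       [  0.        ,   0.        ,   1.        ]]), 'camera_from_world': array([[-0.70731462, -0.70660209,  0.02048198,  0.38307541],
       [ 0.46467661, -0.44291988,  0.76674483, -0.34485837],
       [-0.53271162,  0.55184733,  0.64162517, -0.98352489],
       [ 0.        ,  0.        ,  0.        ,  1.        ]])}
{'intrinsics': array([[479.00806948,   0.        , 275.88894584],
       [  0.        , 479.00806948, 210.69012852],
       [  0.        ,   0.        ,   1.        ]]), 'camera_from_world': array([[ 0.0268473 , -0.99958638,  0.01030979, -0.05322179],
       [ 0.98546783,  0.02819576,  0.16750571, -0.55825544],
       [-0.16772712,  0.00566289,  0.9858172 , -1.43912588],
       [ 0.        ,  0.        ,  0.        ,  1.        ]])}
```

View pics/side0.png

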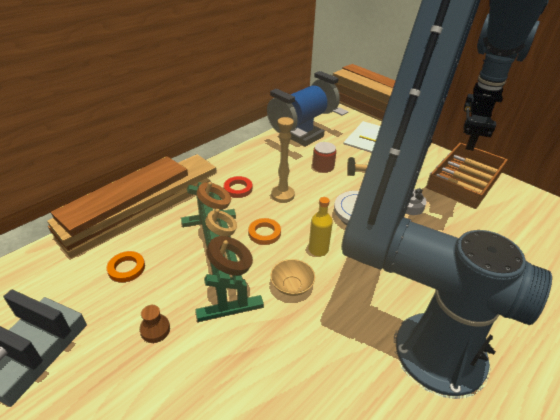

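View pics/top0.png

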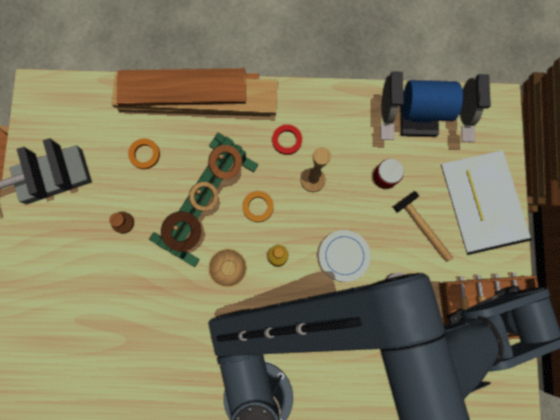

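The rack shows in the top view with the large ring at about (182,231), the spare at (204,196) and the medium ring at (225,161). The plate is at (345,256), the glue bottle at (278,255) and the candlestick at about (315,170). Next I'll measure these from depth.

```bash
cat > h.py <<'E'
import numpy as np,cv2
from scipy.optimize import least_squares
def cloud(d,K,T):
    v,u=np.mgrid[:d.shape[0],:d.shape[1]]
    P=np.stack([(u-K[0,2])/K[0,0]*d,-(v-K[1,2])/K[1,1]*d,-d],-1)
    Ti=np.linalg.inv(T); return P@Ti[:3,:3].T+Ti[:3,3]
def load(n):
    z=np.load(n+'.npz'); return z['p'],z['d'],cloud(z['d'],z['intrinsics'],z['camera_from_world'])
E
python3 - <<'E'
from h import *
p,d,W=load('top0')
v,u=np.mgrid[:420,:560]
for n,(a,b,r) in dict(L=(182,231,22),S=(204,196,16),M=(225,161,19)).items():
    m=((u-a)**2+(v-b)**2<r*r)&(W[...,2]>.1)&(W[...,2]<.18)&~((p[...,1]>p[...,0]*1.05))&(d>0)
    X=W[m]; 
    for _ in range(4):
        c=np.median(X,0) if _==0 else X.mean(0); U,s,V=np.linalg.svd(X-c,full_matrices=False); nn=V[2]*np.sign(V[2,2]); X=X[abs((X-c)@nn)<.006]
    ax=V[:2]; q=((X-c)@ax.T).astype(np.float32); (cc,r)=cv2.minEnclosingCircle(q); C=c+np.array(cc)@ax-nn*.01
    print(n,len(X),'centre',C.round(4),'R',round(r,4),'n',nn.round(3),'tilt',np.degrees(np.arccos(nn[2])),'az',np.degrees(np.arctan2(nn[1],nn[0])), 'mean',c.round(4))
hsv=cv2.cvtColor(p,cv2.COLOR_RGB2HSV)
m=((u-345)**2+(v-256)**2<32**2)&(abs(W[...,2]-.045)<.006)
X=W[m];cc,r=cv2.minEnclosingCircle(X[:,:2].astype(np.float32));print('plate',cc,r,X.mean(0))
for n,(a,b,r) in dict(candle=(321,155,10),glue=(278,254,10),bowl=(228,267,16),chuck=(398,278,8),tin=(388,172,14)).items():
    m=((u-a)**2+(v-b)**2<r*r)&(d>0); X=W[m]; h=np.percentile(X[:,2],98); print(n,h.round(3),X[X[:,2]>h-.012].mean(0).round(3))
E
```

```text
L 874 centre [0.4779 0.2367 0.1383] R 0.0586 n [-0.221 -0.398  0.89 ] tilt 27.074729273133432 az -118.99044287404186 mean [0.4761 0.2343 0.148 ]
S 186 centre [0.5831 0.1796 0.1362] R 0.0422 n [-0.192 -0.387  0.902] tilt 25.574254253382833 az -116.34939076848775 mean [0.5745 0.175  0.1435]
M 466 centre [0.6876 0.1213 0.1381] R 0.0505 n [-0.208 -0.401  0.892] tilt 26.88500153329256 az -117.41277357198823 mean [0.6845 0.1177 0.1469]
plate (0.4288268983364105, -0.24971669912338257) 0.08048731833696365 [ 0.42765609 -0.24942282  0.04484754]
candle 0.289 [ 0.671 -0.152  0.284]
glue 0.193 [ 0.419 -0.046  0.19 ]
bowl 0.029 [0.387 0.099 0.022]
chuck 0.832 [ 0.33  -0.21   0.828]
tin 0.09 [ 0.689 -0.385  0.084]
```

Call:
{"name": "arm_command", "arguments": {
  "deltas": [-0.1, 0, 0, -0.03, -0.155, -0.1, 0, 0, -0.03, -0.155, -0.1, 0, 0, -0.03, -0.155, -0.1, 0, 0, -0.03, -0.155, -0.1, 0, 0, 0, 0, -0.1, 0, 0, 0, 0],
  "newtons": 20
}}

```text
time: 0.85
position: [0.271, -0.5623, 0.3411]
tool_rot: [0.861, 0.509, 0.0, -0.001]
ft_force: [-0.2, -1.1, -1.1]
grip_width: 0.041
grip_force: 0.0
```

```bash
cat > nav.py <<'E'
import sys; from rig import status; import numpy as np
from scipy.spatial.transform import Rotation as Ro
def go(*g):
    o=status.get_obs(); R=Ro.from_quat(o['tool_rot']).as_matrix(); p=o['position']
    print('t',o['time'],'p',p.round(4),'w',round(o['grip_width'],4),'gf',round(o['grip_force'],2),'F',o['ft_force'].round(2),'yaw',round(np.degrees(np.arctan2(R[1,0],R[0,0])),2),'z',R[:,2].round(3))
    for t in g:
        print(t,'tool delta',(R.T@(np.array(t)-p)).round(4)); p=np.array(t)
if __name__=='__main__': go(*eval(sys.argv[1]))
E
python3 nav.py "[(.46,-.25,.34),(.45,.25,.30),(.4395,.2553,.20)]"
```

```text
t 0.85 p [ 0.271  -0.5623  0.3411] w 0.041 gf 0.0 F [-0.2  -1.12 -1.05] yaw 61.14 z [-0.001  0.002 -1.   ]
(0.46, -0.25, 0.34) tool delta [0.3647 0.0148 0.0018]
(0.45, 0.25, 0.3) tool delta [ 0.433  -0.25    0.0412]
(0.4395, 0.2553, 0.2) tool delta [-0.0006 -0.0116  0.1   ]
```

Call:
{"name": "arm_command", "arguments": {
  "deltas": [-0.19, 0.052, 0.002, 0, 0, -0.19, 0.052, 0.002, 0, 0, -0.19, 0.052, 0.002, 0, 0, -0.19, 0.052, 0.002, 0, 0, -0.19, 0.052, 0.002, 0, 0, -0.19, 0.052, 0.002, 0, 0, -0.19, 0.052, 0.003, 0, 0]
}}

```text
time: 1.72
position: [0.4594, -0.249, 0.3407]
tool_rot: [0.861, 0.509, -0.001, -0.002]
ft_force: [0.9, -0.5, -0.2]
grip_width: 0.0354
grip_force: 0.0
```

Call:
{"name": "arm_command", "arguments": {
  "deltas": [-0.19, 0.043, -0.025, 0, 0, -0.19, 0.043, -0.025, 0, 0, -0.19, 0.043, -0.025, 0, 0, -0.19, 0.043, -0.025, 0, 0, -0.19, 0.043, -0.025, 0, 0, -0.19, 0.043, -0.025, 0, 0, -0.19, 0.043, -0.025, 0, 0, -0.19, 0.043, -0.025, 0.01, 0, -0.19, 0.043, -0.025, 0.02, 0, -0.19, 0.046, -0.025, 0.02, 0, -0.19, 0, -0.012, 0.03, 0, -0.19, 0, 0, 0, 0]
}}

```text
time: 3.22
position: [0.4345, 0.2542, 0.259]
tool_rot: [0.86, 0.51, -0.005, -0.001]
ft_force: [-0.6, -0.9, 0.5]
grip_width: 0.0353
grip_force: 0.0
```

```bash
python3 nav.py "[(.4397,.2554,.20)]"
python3 - <<'E'
from rig import imaging
import cv2,numpy as np
c=imaging.camera_params("wrist"); p,d=imaging.camera("wrist"); cv2.imwrite("pics/w1.png",p[:,:,::-1]); np.savez("w1.npz",p=p,d=d,**c)
E
```

```text
t 3.225 p [0.4345 0.2542 0.259 ] w 0.0353 gf 0.0 F [-0.58 -0.86  0.53] yaw 61.31 z [-0.009 -0.003 -1.   ]
(0.4397, 0.2554, 0.2) tool delta [0.004  0.0044 0.0589]
```

View pics/w1.png

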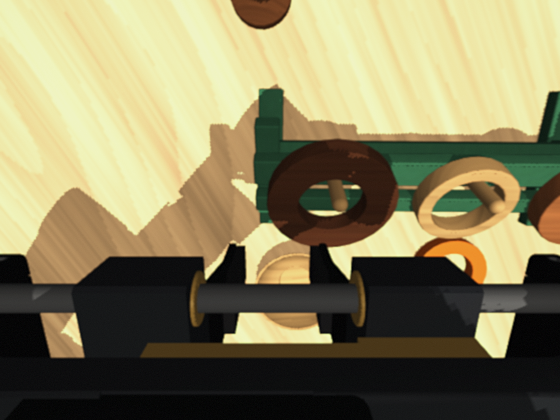

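The wrist view shows the dark ring at about (332,192), its peg leaning through the bore at (340,190), and the fingers at columns 240 and 318. I'll refit the ring centre from this close depth.

```bash
cat >> h.py <<'E'
def ring(p,W,d,mask,off=.01,tol=.003):
    X=W[mask&(d>0)]
    for k in range(6):
        c=np.median(X,0) if k==0 else X.mean(0); U,s,V=np.linalg.svd(X-c,full_matrices=False); nn=V[2]*np.sign(V[2,2]); X=X[abs((X-c)@nn)<(.008 if k<3 else tol)]
    q=((X-c)@V[:2].T).astype(np.float32); cc,r=cv2.minEnclosingCircle(q)
    return c+np.array(cc)@V[:2]-nn*off, r, nn, len(X)
E
python3 - <<'E'
from h import *
p,d,W=load('w1'); v,u=np.mgrid[:420,:560]
dk=(p.sum(-1)<330)&(p[...,0]>p[...,1]*1.25)
m=(abs(u-332)<70)&(abs(v-192)<58)&dk&(W[...,2]>.1)&(W[...,2]<.19)
print(ring(p,W,d,m))
E
```

```text
(array([0.47954539, 0.23651377, 0.13942109]), 0.057892899960279465, array([-0.22049767, -0.39726096,  0.89082238]), 7431)
```

Call:
{"name": "arm_command", "arguments": {
  "deltas": [-0.15, 0.003, 0.003, 0.03, 0, -0.15, 0.001, 0.003, 0.029, 0, -0.15, 0, 0, 0, 0, -0.15, 0, 0, 0, 0]
}}

```text
time: 3.78
position: [0.4467, 0.2548, 0.2049]
tool_rot: [0.861, 0.509, 0.001, 0.0]
ft_force: [0.2, -0.2, -0.4]
grip_width: 0.037
grip_force: 0.0
```

```bash
python3 nav.py "[(.4413,.2552,.20),(.4413,.2552,.134)]"
```

```text
t 3.775 p [0.4467 0.2548 0.2049] w 0.037 gf 0.0 F [ 0.22 -0.19 -0.45] yaw 61.16 z [ 0.002  0.001 -1.   ]
(0.4413, 0.2552, 0.2) tool delta [-0.0023 -0.0049  0.0049]
(0.4413, 0.2552, 0.134) tool delta [-0.0001 -0.0001  0.066 ]
```

Call:
{"name": "arm_command", "arguments": {
  "deltas": [-0.15, -0.002, -0.005, 0, 0, -0.15, 0, 0, 0.02, 0, -0.15, 0, 0, 0.015, 0, -0.15, 0, 0, 0, 0, -0.15, 0, 0, 0, 0]
}}

```text
time: 4.4
position: [0.4405, 0.256, 0.1696]
tool_rot: [0.861, 0.509, 0.001, 0.0]
ft_force: [-0.3, 0.3, -0.0]
grip_width: 0.0369
grip_force: 0.0
```

```bash
python3 nav.py "[(.4413,.2552,.134)]"
```

```text
t 4.4 p [0.4405 0.256  0.1696] w 0.0369 gf 0.0 F [-0.32  0.33 -0.02] yaw 61.24 z [ 0.002  0.001 -1.   ]
(0.4413, 0.2552, 0.134) tool delta [-0.0004  0.001   0.0356]
```

Call:
{"name": "arm_command", "arguments": {
  "deltas": [-0.15, 0, 0.001, 0.012, 0, -0.15, 0, 0, 0.012, 0, -0.15, 0, 0, 0.011, 0, -0.15, 0, 0, 0, 0, -0.15, 0, 0, 0, 0]
}}

```text
time: 5.03
position: [0.4409, 0.2553, 0.1334]
tool_rot: [0.861, 0.509, -0.0, -0.0]
ft_force: [0.6, -0.7, -0.2]
grip_width: 0.0369
grip_force: 0.0
```

```bash
python3 nav.py "[(.4413,.2552,.134)]"
```

```text
t 5.025 p [0.4409 0.2553 0.1334] w 0.0369 gf 0.0 F [ 0.59 -0.73 -0.16] yaw 61.24 z [-0. -0. -1.]
(0.4413, 0.2552, 0.134) tool delta [ 0.0001  0.0003 -0.0006]
```

No contact. Closing and lifting.

Call:
{"name": "arm_command", "arguments": {
  "deltas": [-1, 0, 0, 0, 0, -1, 0, 0, 0, 0, -1, 0, 0, 0, 0, -1, 0, 0, 0, 0, -1, 0, 0, -0.01, 0, -1, 0, 0, -0.015, 0, -1, 0, 0, -0.02, 0, -1, 0, 0, -0.025, 0, -1, 0, 0, 0, 0],
  "newtons": 15
}}

```text
time: 6.15
position: [0.4425, 0.2558, 0.2061]
tool_rot: [0.861, 0.509, 0.003, 0.001]
ft_force: [-0.7, 0.2, -1.1]
grip_width: 0.0287
grip_force: 13.9
```

```bash
python3 nav.py "[(.4413,.2552,.30)]"
python3 - <<'E'
from rig import imaging
import cv2,numpy as np
c=imaging.camera_params("side"); p,d=imaging.camera("side"); cv2.imwrite("pics/s2.png",cv2.resize(p[100:340,120:400,::-1],None,fx=2,fy=2))
c=imaging.camera_params("wrist"); p,d=imaging.camera("wrist"); np.savez("w2.npz",p=p,d=d,**c)
from h import *
p,d,W=load('w2'); m=(p.sum(-1)<330)&(p[...,0]>p[...,1]*1.25)&(W[...,2]>.15)&(W[...,2]<.25); print(ring(p,W,d,m))
E
```

```text
t 6.15 p [0.4425 0.2558 0.2061] w 0.0287 gf 13.86 F [-0.72  0.24 -1.13] yaw 61.24 z [ 0.006  0.002 -1.   ]
(0.4413, 0.2552, 0.3) tool delta [-0.0007 -0.0004 -0.0939]
(array([0.48081877, 0.26575337, 0.22362139]), 0.05322336405515671, array([-0.21103734, -0.39266466,  0.89514117]), 8434)
```

View pics/s2.png

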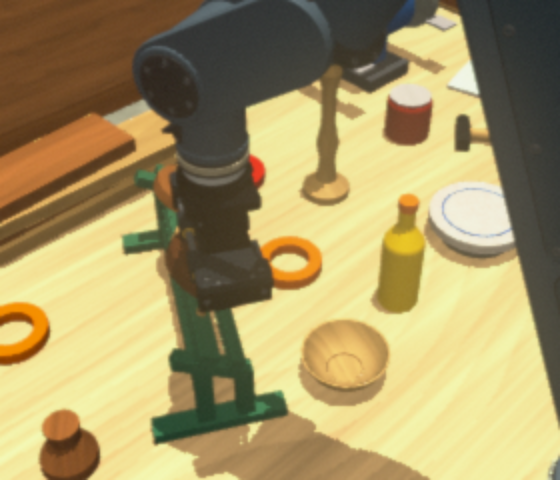

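The ring is held with the gripper 28.7 mm wide, clear of the peg and still tilted. I'll raise it and carry it over the bottle to above the plate.

Call:
{"name": "arm_command", "arguments": {
  "deltas": [-1, 0, 0, -0.03, 0, -1, 0, 0, -0.04, 0, -1, -0.03, 0.013, -0.03, 0, -1, -0.045, 0.019, 0, 0, -1, -0.045, 0.019, 0, 0, -1, -0.045, 0.019, 0, 0, -1, -0.045, 0.019, 0, 0, -1, -0.045, 0.019, 0, 0, -1, -0.045, 0.019, 0, 0, -1, -0.045, 0.019, 0, 0, -1, -0.045, 0.019, 0, 0, -1, -0.045, 0.019, 0, 0]
}}

```text
time: 7.75
position: [0.3919, -0.2157, 0.3024]
tool_rot: [0.861, 0.509, -0.0, -0.001]
ft_force: [1.3, -0.3, -0.3]
grip_width: 0.0282
grip_force: 14.7
```

Call:
{"name": "arm_command", "arguments": {
  "deltas": [-1, -0.016, 0.006, 0.03, 0, -1, 0, 0, 0.04, 0, -1, 0, 0, 0.04, 0, -1, 0, 0, 0.02, 0, -1, 0, 0, 0, 0, -1, 0, 0, 0, 0]
}}

```text
time: 8.5
position: [0.3906, -0.2317, 0.1738]
tool_rot: [0.861, 0.509, 0.0, 0.0]
ft_force: [0.4, 0.2, -0.7]
grip_width: 0.0282
grip_force: 14.7
```

```bash
python3 nav.py "[(.39,-.231,.15)]"
python3 - <<'E'
from rig import imaging
import cv2,numpy as np
for n in("wrist","top"):
    c=imaging.camera_params(n); p,d=imaging.camera(n); np.savez(n[0]+"3.npz",p=p,d=d,**c); cv2.imwrite(f"pics/{n}3.png",p[:,:,::-1])
E
```

```text
t 8.5 p [ 0.3906 -0.2317  0.1738] w 0.0282 gf 14.66 F [ 0.36  0.19 -0.7 ] yaw 61.24 z [ 0. -0. -1.]
(0.39, -0.231, 0.15) tool delta [ 0.0003 -0.0009  0.0238]
```

View pics/wrist3.png

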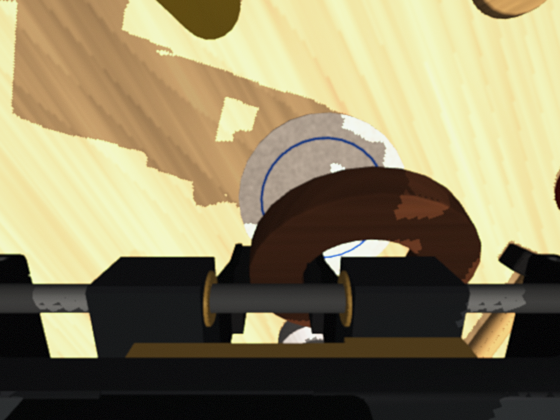

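The ring at (365,240) hangs tilted and partly hidden by the gripper. The plate behind it is at (325,185). I'll fit both from depth.

```bash
cat >> h.py <<'E'
def ring2(W,d,mask,R,off=.01,tol=.0025,n=None):
    "plane fit, then centre such that in-plane radii lie in [.03,R] and the hull touches R (robust)"
    X=W[mask&(d>0)]
    for k in range(8):
        c=np.median(X,0) if k==0 else X.mean(0); U,s,V=np.linalg.svd(X-c,full_matrices=False); nn=V[2]*np.sign(V[2,2]); X=X[abs((X-c)@nn)<(.008 if k<3 else tol)]
    q=((X-c)@V[:2].T)
    f=lambda x:(lambda r:np.maximum(r-R,0)+np.maximum(.03-r,0))(np.hypot(*(q-x).T))
    best=min((least_squares(f,np.array([a,b]),loss='soft_l1',f_scale=.001) for a in(-.03,0,.03) for b in (-.03,0,.03)),key=lambda s:s.cost)
    return c+best.x@V[:2]-nn*off, nn, len(X), best.cost
E
python3 - <<'E'
from h import *
for nm in('w3','t3'):
    p,d,W=load(nm)
    m=(p.sum(-1)<300)&(p[...,0]>p[...,1]*1.25)&(W[...,2]>.12)&(W[...,2]<.23)&(np.hypot(W[...,0]-.43,W[...,1]+.25)<.08)
    C,n,k,c=ring2(W,d,m,.058); print(nm,C.round(4),n.round(3),k,c)
    m=(abs(W[...,2]-.045)<.005)&(np.hypot(W[...,0]-.43,W[...,1]+.25)<.1)&(p.max(-1).astype(int)-p.min(-1)<70)
    X=W[m]
    f=lambda x:np.maximum(np.hypot(X[:,0]-x[0],X[:,1]-x[1])-.08,0)
    print('plate hull', cv2.minEnclosingCircle(X[:,:2].astype(np.float32)),X[:,2].mean(),len(X))
E
```

```text
w3 [ 0.4308 -0.2505  0.18  ] [-0.213 -0.39   0.896] 12616 1.1743922070134113e-05
plate hull ((0.4305037558078766, -0.2507437765598297), 0.0798887312412262) 0.04490455360200719 9825
t3 [ 0.4485 -0.2398  0.2401] [0.52  0.726 0.45 ] 40 0.0
plate hull ((0.45222437381744385, -0.22101199626922607), 0.06953445822000504) 0.044734838452088435 336
```

Call:
{"name": "arm_command", "arguments": {
  "deltas": [-1, 0, 0, 0.03, 0, -1, 0, 0, 0.03, 0, -1, 0, 0, 0.025, 0, -1, 0, 0, 0.008, 0, -1, 0, 0, 0.004, 0, -1, 0, 0, 0.004, 0, -1, 0, 0, 0.004, 0, -1, 0, 0, 0, 0],
  "newtons": 12
}}

```text
time: 9.6
position: [0.3909, -0.2319, 0.0689]
tool_rot: [0.861, 0.509, 0.0, 0.001]
ft_force: [0.7, 0.2, 1.5]
grip_width: 0.0284
grip_force: 11.4
```

```bash
cat > look.py <<'E'
import sys; from rig import imaging; from h import *
def look(n,R,lo,hi,thr=300):
    c=imaging.camera_params('wrist'); p,d=imaging.camera('wrist'); np.savez(n+".npz",p=p,d=d,**c); cv2.imwrite(f"pics/{n}.png",p[:,:,::-1])
    p,d,W=load(n)
    m=(p.sum(-1)<thr)&(p[...,0]>p[...,1]*1.25)&(W[...,2]>lo)&(W[...,2]<hi)&(np.hypot(W[...,0]-.4305,W[...,1]+.2507)<.08)
    C,nn,k,c=ring2(W,d,m,R); print(C.round(4),nn.round(3),k,c)
if __name__=='__main__': look(sys.argv[1],*map(float,sys.argv[2:]))
E
python3 nav.py "[]"; python3 look.py w4 .058 .05 .15
```

```text
t 9.6 p [ 0.3909 -0.2319  0.0689] w 0.0284 gf 11.38 F [0.65 0.19 1.53] yaw 61.25 z [ 0.001 -0.001 -1.   ]
[ 0.4309 -0.2507  0.0757] [-0.184 -0.328  0.927] 14097 8.782939820825816e-06
```

It is pivoting as intended: the tilt is now 22°, at 1.5 N. I'll keep lowering.

Call:
{"name": "arm_command", "arguments": {
  "deltas": [-1, 0, 0, 0.003, 0, -1, 0, 0, 0.003, 0, -1, 0, 0, 0.003, 0, -1, 0, 0, 0.003, 0, -1, 0, 0, 0.003, 0, -1, 0, 0, 0, 0]
}}

```text
time: 10.4
position: [0.3903, -0.2315, 0.0533]
tool_rot: [0.861, 0.509, -0.0, -0.0]
ft_force: [-1.3, 0.6, 0.0]
grip_width: 0.0274
grip_force: 12.3
```

```bash
python3 nav.py "[]"; python3 look.py w5 .058 .05 .15
```

```text
t 10.4 p [ 0.3903 -0.2315  0.0533] w 0.0274 gf 12.26 F [-1.28  0.56  0.02] yaw 61.24 z [-0.  0. -1.]
[ 0.4284 -0.2277  0.1086] [0.335 0.942 0.026] 2418 0.0005901759517075698
```

Run:
```python
from h import *
p,d,W=load('w5')
m=(p.sum(-1)<300)&(p[...,0]>p[...,1]*1.2)&(W[...,2]>.05)&(W[...,2]<.085)&(np.hypot(W[...,0]-.4305,W[...,1]+.2507)<.075)
print(ring2(W,d,m,.058))
```

```text
(array([ 0.43009949, -0.25158615,  0.06154223]), array([-0.0638161 , -0.10390628,  0.99253765]), 16679, np.float64(1.541571052356488e-05))
```

View pics/w5.png

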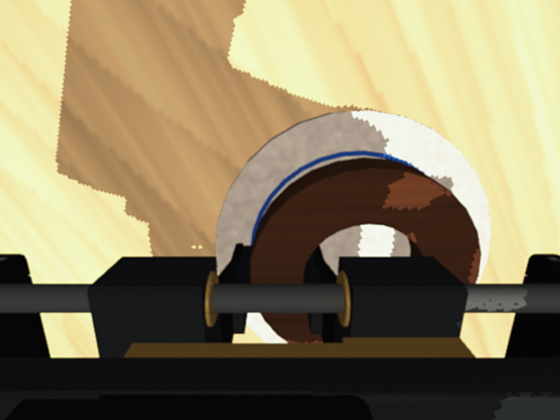

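The ring is 7° from flat with its centre within 1 mm of the plate centre; the blue circle shows evenly around it. I'll lower 5.5 mm more, release and rise.

Call:
{"name": "arm_command", "arguments": {
  "deltas": [-1, 0, 0, 0.002, 0, -1, 0, 0, 0.002, 0, -1, 0, 0, 0.0015, 0, -1, 0, 0, 0, 0, -1, 0, 0, 0, 0, -0.1, 0, 0, 0, 0, -0.1, 0, 0, 0, 0, -0.1, 0, 0, 0, 0, -0.1, 0, 0, -0.02, 0, -0.1, 0, 0, -0.03, 0, -0.1, 0, 0, -0.04, 0, -0.1, 0, 0, 0, 0]
}}

```text
time: 11.95
position: [0.3919, -0.2329, 0.1404]
tool_rot: [0.861, 0.509, 0.001, 0.003]
ft_force: [-0.2, 0.8, 0.4]
grip_width: 0.0392
grip_force: 0.0
```

```bash
python3 nav.py "[]"; python3 look.py w6 .058 .05 .085
python3 - <<'E'
from h import *
p,d,W=load('w6')
m=(abs(W[...,2]-.045)<.004)&(np.hypot(W[...,0]-.43,W[...,1]+.25)<.1)&(p.max(-1).astype(int)-p.min(-1)<70)
X=W[m]; print('plate hull', cv2.minEnclosingCircle(X[:,:2].astype(np.float32)),X[:,2].mean(),len(X))
E
```

```text
t 11.95 p [ 0.3919 -0.2329  0.1404] w 0.0392 gf 0.0 F [-0.22  0.78  0.37] yaw 61.24 z [ 0.005 -0.005 -1.   ]
[ 0.4301 -0.2506  0.0546] [-0.    -0.001  1.   ] 10252 2.339096082412586e-07
plate hull ((0.4306597113609314, -0.2509704530239105), 0.08015681058168411) 0.044867020744717594 12952
```

Criterion 1 is met: the ring is flat and within 1 mm of centre. Next is the medium ring.

Call:
{"name": "arm_command", "arguments": {
  "deltas": [-0.32, 0, 0, -0.05, 0, -0.32, 0, 0, -0.06, 0, -0.32, 0, 0, -0.05, 0, -0.32, 0.05, -0.007, 0, 0, -0.32, 0.05, -0.007, 0, 0, -0.32, 0.05, -0.007, 0, 0, -0.32, 0.05, -0.007, 0, 0, -0.32, 0.05, -0.006, 0, 0, -0.32, 0.05, -0.006, 0, 0]
}}

```text
time: 13.12
position: [0.4995, 0.0523, 0.2962]
tool_rot: [0.861, 0.509, -0.001, -0.001]
ft_force: [1.0, -0.6, -0.4]
grip_width: 0.0295
grip_force: 0.0
```

Call:
{"name": "arm_command", "arguments": {
  "deltas": [-0.32, 0.03, 0.034, 0, 0, -0.32, 0.03, 0.034, 0, 0, -0.32, 0.03, 0.034, 0, 0, -0.32, 0.03, 0.034, 0.02, 0, -0.32, 0.032, 0.034, 0.02, 0, -0.32, 0, 0, 0, 0, -0.32, 0, 0, 0, 0]
}}

```text
time: 14.0
position: [0.7207, 0.102, 0.2559]
tool_rot: [0.861, 0.509, -0.002, -0.001]
ft_force: [-1.0, 0.0, -0.3]
grip_width: 0.0298
grip_force: 0.0
```

```bash
python3 nav.py "[]"
python3 - <<'E'
from rig import imaging; from h import *
n='w7';c=imaging.camera_params('wrist'); p,d=imaging.camera('wrist'); np.savez(n+".npz",p=p,d=d,**c); cv2.imwrite(f"pics/{n}.png",p[:,:,::-1])
p,d,W=load(n)
for R,c in((.05,(.688,.121)),(.042,(.583,.179))):
    m=(W[...,2]>.115)&(W[...,2]<.175)&(np.hypot(W[...,0]-c[0],W[...,1]-c[1])<R+.004)&(p[...,0]>p[...,1]*1.15)
    print(ring2(W,d,m,R),ring(p,W,d,m))
E
```

```text
t 14.0 p [0.7207 0.102  0.2559] w 0.0298 gf 0.0 F [-1.    0.01 -0.26] yaw 61.24 z [-0.004 -0.    -1.   ]
(array([0.68924814, 0.11902925, 0.13917542]), array([-0.22008304, -0.3977304 ,  0.89071544]), 4747, np.float64(4.456747732647953e-05)) (array([0.68995018, 0.1190992 , 0.13934366]), 0.050381552428007126, array([-0.21999467, -0.39755713,  0.89081461]), 4828)
(array([0.584625  , 0.17721816, 0.1388793 ]), array([-0.20990155, -0.39942613,  0.89241252]), 2346, np.float64(0.00010446492975636885)) (array([0.58487342, 0.17758909, 0.13911047]), 0.04257555678486824, array([-0.21258718, -0.39867503,  0.89211261]), 2724)
```

View pics/w7.png

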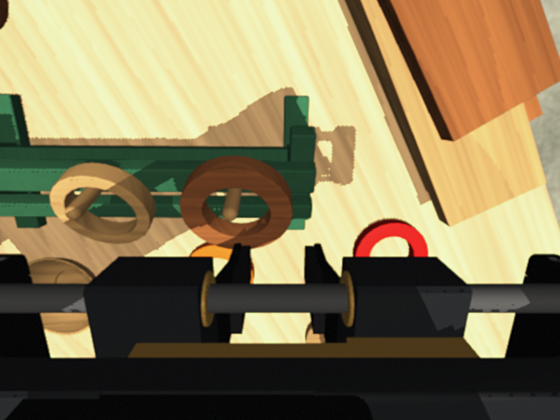

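The medium ring is at about (237,200), the spare at (102,202) with its peg visible in the bore, and the fingers are at columns 240 and 315. The fit puts the medium ring at (0.6897, 0.1192, 0.139).

Call:
{"name": "arm_command", "arguments": {
  "deltas": [-0.32, -0.002, 0.003, 0.02, 0, -0.32, 0, 0, 0.03, 0, -0.32, 0, 0, 0.02, 0, -0.32, 0, 0, 0, 0, -0.32, 0, 0, 0, 0, -0.32, 0, 0, 0, 0]
}}

```text
time: 14.8
position: [0.7243, 0.0989, 0.1902]
tool_rot: [0.861, 0.509, 0.001, 0.001]
ft_force: [0.4, -0.0, 0.0]
grip_width: 0.0296
grip_force: 0.0
```

```bash
python3 nav.py "[(.7224,.0988,.134)]"
```

```text
t 14.8 p [0.7243 0.0989 0.1902] w 0.0296 gf 0.0 F [ 0.42 -0.04  0.01] yaw 61.23 z [ 0.003 -0.    -1.   ]
(0.7224, 0.0988, 0.134) tool delta [-0.0011 -0.0018  0.0562]
```

Call:
{"name": "arm_command", "arguments": {
  "deltas": [-0.32, -0.001, -0.001, 0.015, 0, -0.32, 0, 0, 0.01, 0, -0.32, 0, 0, 0, 0, -0.32, 0, 0, 0, 0]
}}

```text
time: 15.3
position: [0.7223, 0.0985, 0.1627]
tool_rot: [0.861, 0.509, -0.0, -0.0]
ft_force: [0.5, -0.0, 1.0]
grip_width: 0.0299
grip_force: 0.0
```

```bash
python3 nav.py "[(.7224,.0988,.134)]"
```

```text
t 15.3 p [0.7223 0.0985 0.1627] w 0.0299 gf 0.0 F [ 0.51 -0.02  1.01] yaw 61.24 z [-0.  0. -1.]
(0.7224, 0.0988, 0.134) tool delta [ 0.0003 -0.      0.0287]
```

Call:
{"name": "arm_command", "arguments": {
  "deltas": [-0.32, 0, 0, 0.01, 0, -0.32, 0, 0, 0.01, 0, -0.32, 0, 0, 0.009, 0, -0.32, 0, 0, 0, 0, -0.32, 0, 0, 0, 0]
}}

```text
time: 15.92
position: [0.7224, 0.0985, 0.1341]
tool_rot: [0.861, 0.509, 0.0, 0.0]
ft_force: [0.2, -0.2, -0.1]
grip_width: 0.0292
grip_force: 0.0
```

```bash
python3 nav.py "[(.7224,.0988,.134)]"
```

```text
t 15.925 p [0.7224 0.0985 0.1341] w 0.0292 gf 0.0 F [ 0.17 -0.24 -0.14] yaw 61.24 z [ 0. -0. -1.]
(0.7224, 0.0988, 0.134) tool delta [ 0.0002 -0.0001  0.0001]
```

Call:
{"name": "arm_command", "arguments": {
  "deltas": [-1, 0, 0, 0, 0, -1, 0, 0, 0, 0, -1, 0, 0, 0, 0, -1, 0, 0, 0, 0, -1, 0, 0, -0.01, 0, -1, 0, 0, -0.015, 0, -1, 0, 0, -0.02, 0, -1, 0, 0, -0.03, 0, -1, 0, 0, -0.04, 0, -1, 0, 0, -0.04, 0, -1, 0, 0, 0, 0],
  "newtons": 15
}}

```text
time: 17.3
position: [0.7249, 0.0986, 0.296]
tool_rot: [0.861, 0.509, 0.005, 0.003]
ft_force: [-0.7, 0.4, -1.2]
grip_width: 0.0206
grip_force: 14.0
```

```bash
python3 nav.py "[(.5,.05,.29),(.465,-.2695,.29)]"
```

```text
t 17.3 p [0.7249 0.0986 0.296 ] w 0.0206 gf 14.05 F [-0.74  0.42 -1.15] yaw 61.25 z [ 0.012 -0.    -1.   ]
(0.5, 0.05, 0.29) tool delta [-0.1509 -0.1738  0.0032]
(0.465, -0.2695, 0.29) tool delta [-0.2969  0.123  -0.0004]
```

Call:
{"name": "arm_command", "arguments": {
  "deltas": [-1, -0.03, -0.035, 0, 0, -1, -0.03, -0.035, 0, 0, -1, -0.03, -0.035, 0, 0, -1, -0.03, -0.035, 0, 0, -1, -0.03, -0.034, 0, 0, -1, -0.043, 0.017, 0, 0, -1, -0.043, 0.018, 0, 0, -1, -0.043, 0.018, 0, 0, -1, -0.043, 0.018, 0, 0, -1, -0.043, 0.018, 0, 0, -1, -0.043, 0.018, 0, 0, -1, -0.041, 0.016, 0, 0]
}}

```text
time: 18.8
position: [0.4607, -0.2717, 0.2886]
tool_rot: [0.861, 0.509, -0.0, -0.001]
ft_force: [0.7, 0.3, -1.1]
grip_width: 0.0205
grip_force: 14.6
```

Call:
{"name": "arm_command", "arguments": {
  "deltas": [-1, 0, 0, 0.03, 0, -1, 0, 0, 0.04, 0, -1, 0, 0, 0.03, 0, -1, 0, 0, 0.02, 0, -1, 0, 0, 0, 0, -1, 0, 0, 0, 0],
  "newtons": 12
}}

```text
time: 19.55
position: [0.4617, -0.2707, 0.1696]
tool_rot: [0.861, 0.509, 0.0, 0.0]
ft_force: [-0.3, 0.7, -0.3]
grip_width: 0.0207
grip_force: 12.1
```

```bash
python3 nav.py "[(.4633,-.2715,.17)]"; python3 look.py w8 .05 .12 .23 400
python3 - <<'E'
from h import *
p,d,W=load('w8')
m=(abs(W[...,2]-.045)<.004)&(np.hypot(W[...,0]-.43,W[...,1]+.25)<.1)&(p.max(-1).astype(int)-p.min(-1)<70)
X=W[m]; print('plate hull', cv2.minEnclosingCircle(X[:,:2].astype(np.float32)),X[:,2].mean(),len(X))
E
```

```text
t 19.55 p [ 0.4617 -0.2707  0.1696] w 0.0207 gf 12.09 F [-0.35  0.73 -0.35] yaw 61.24 z [ 0.001 -0.001 -1.   ]
(0.4633, -0.2715, 0.17) tool delta [ 0.0001  0.0017 -0.0004]
[ 0.4297 -0.2501  0.1754] [-0.202 -0.366  0.908] 6827 0.00010147530619249894
plate hull ((0.43068641424179077, -0.25060853362083435), 0.08001937717199326) 0.044801381312977874 6963
```

View pics/w8.png

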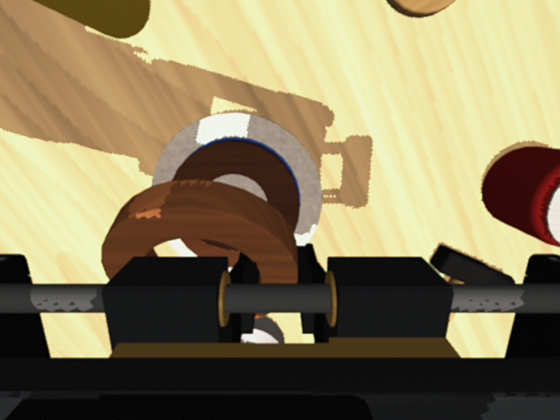

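The medium ring is at (205,235), tilted 25°, with its centre 1 mm from the plate centre. The large ring still sits centred beneath it. I'll lower it the same way.

Call:
{"name": "arm_command", "arguments": {
  "deltas": [-1, 0, 0.001, 0.03, 0, -1, 0, 0, 0.03, 0, -1, 0, 0, 0.018, 0, -1, 0, 0, 0.003, 0, -1, 0, 0, 0.003, 0, -1, 0, 0, 0.003, 0, -1, 0, 0, 0.003, 0, -1, 0, 0, 0.003, 0, -1, 0, 0, 0.003, 0, -1, 0, 0, 0, 0],
  "newtons": 10
}}

```text
time: 20.85
position: [0.4622, -0.2712, 0.0727]
tool_rot: [0.861, 0.509, -0.0, -0.0]
ft_force: [0.4, 0.4, 0.0]
grip_width: 0.0195
grip_force: 10.2
```

```bash
python3 nav.py "[]"; python3 look.py w9 .05 .068 .12 400
python3 - <<'E'
from h import *
p,d,W=load('w9')
m=(abs(W[...,2]-.065)<.002)&(np.hypot(W[...,0]-.43,W[...,1]+.25)<.08)&(p.sum(-1)<300)
print('large',ring2(W,d,m,.058))
E
```

```text
t 20.85 p [ 0.4622 -0.2712  0.0727] w 0.0195 gf 10.19 F [0.38 0.35 0.  ] yaw 61.25 z [-0. -0. -1.]
[ 0.4291 -0.2516  0.0802] [-0.046 -0.103  0.994] 10343 1.6172452222220012e-05
large (array([ 0.43914082, -0.24344387,  0.05463983]), array([-8.33519061e-04, -1.99220592e-03,  9.99997668e-01]), 4120, np.float64(0.0))
```

Call:
{"name": "arm_command", "arguments": {
  "deltas": [-1, 0, 0, 0.0015, 0, -1, 0, 0, 0.002, 0, -1, 0, 0, 0, 0, -1, 0, 0, 0, 0, -0.27, 0, 0, 0, 0, -0.27, 0, 0, 0, 0, -0.27, 0, 0, 0, 0, -0.27, 0, 0, -0.02, 0, -0.27, 0, 0, -0.04, 0, -0.27, 0, 0, -0.05, 0, -0.27, 0, 0, -0.04, 0, -0.27, 0, 0, 0, 0]
}}

```text
time: 22.4
position: [0.4641, -0.2726, 0.223]
tool_rot: [0.861, 0.509, 0.001, 0.004]
ft_force: [1.2, -1.0, 0.3]
grip_width: 0.0317
grip_force: 0.0
```

```bash
python3 nav.py "[]"; python3 look.py w10 .05 .068 .10 400
python3 - <<'E'
from h import *
p,d,W=load('w10')
r=np.hypot(W[...,0]-.43,W[...,1]+.25)
m=(abs(W[...,2]-.065)<.003)&(r<.08)&(p.sum(-1)<300)
X=W[m]; print('large hull',cv2.minEnclosingCircle(X[:,:2].astype(np.float32)),X[:,2].mean(),len(X))
m=(abs(W[...,2]-.045)<.004)&(r<.1)&(p.max(-1).astype(int)-p.min(-1)<70)
X=W[m]; print('plate hull', cv2.minEnclosingCircle(X[:,:2].astype(np.float32)),X[:,2].mean(),len(X))
E
```

```text
t 22.4 p [ 0.4641 -0.2726  0.223 ] w 0.0317 gf 0.0 F [ 1.16 -1.03  0.33] yaw 61.25 z [ 0.006 -0.006 -1.   ]
[ 0.4301 -0.2508  0.0746] [ 0.    -0.002  1.   ] 5027 6.436850569059611e-07
large hull ((0.4308828115463257, -0.25033581256866455), 0.05753541365265846) 0.06459026474964427 1589
plate hull ((0.43064314126968384, -0.2506844699382782), 0.07999814301729202) 0.044862772260301595 8559
```

View pics/w10.png

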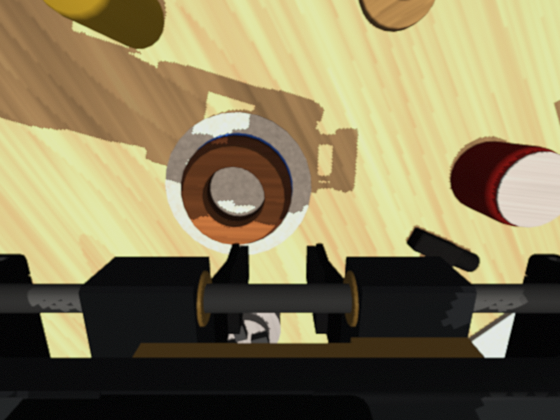

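The medium ring lies flat on the large one at (237,190). Both fits are within 1 mm of the plate centre and the gripper is clear, so I'm handing in.

```bash
python3 -c "from rig import order; print(order.hand_in())"
```

```text
the job is handed in; nothing more can be done
None
```

The job is handed in: the large ring lies flat on the plate with the medium ring flat on top, both measured within about 1 mm of centre and released at 22.4 s; the spare ring and the bystanders were not re-measured at the end, but I felt no stray contact.

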